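# Close up the soap row with the straightedge

## Robot

A 7-joint arm with a two-finger parallel gripper is mounted at the origin on the work surface. World frame = base frame: x ahead of the robot, y to its left, z up, the work surface at z = 0. Lengths are in m, angles in rad, forces in N, time in s.
With the tool pointing down it reaches from about 0.425 to 0.875 m from the base axis. Payload 4.7 kg.
Tool frame: the origin (TCP) lies on the centre line of the jaws, within the pads' length; the fingertips stand 22 mm ahead of it and the grasp point (between the pads) lies 3 mm ahead of it; z points along the fingers, y is the direction in which the jaws open and shut (so a half turn about z gives the same grasp; the last joint's range is limited). The gripper opens to 87 mm and grips with 3 to 60 N. Pads are 19 mm wide; open, the fingers measure 117 mm over their backs; the gripper's body (75 mm by 190 mm) begins 51 mm behind the grasp point.
Start: joints at [1.197, 0.321, -0.07, 1.45, 0.023, 1.371, -0.057], TCP at [0.246, -0.602, 0.245] pointing down, gripper open.
Joint ranges: [-2.86, 2.86], [-0.3, 2.09], [-1.38, 1.24], [0.06, 2.45], [-1.56, 4.7], [0.09, 2.05], [-2.69, 2.69]. Speed limits (rad/s): [2.57, 2.57, 3.14, 3.14, 3.14, 3.14, 3.14].

## Interface

Orientations are given as a unit quaternion [x, y, z, w].
In Python, from station import bot, grab_frame, job, nets gives the robot as it stands.
- The arm moves only by the tool arm_command, never from a script. Its argument "plan" is text: rows parted by semicolons, each of 6 numbers parted by spaces: the shift along the tool's x, y, z in cm, then the turn, a rotation vector about the tool's x, y, z in degrees. A call has 1 to 8 rows; each row shifts and turns the pose as measured when the row begins, along the tool's axes as they then stand; what a row does not reach is not made up. A row lasts 1/10 s, in which the tool goes at most 50 mm and 8.59 degrees, less where a joint would pass 70% of its speed; a pose out of reach is approached as far as the arm can. A call is refused whole if a number of a shift passes 5 or a number of a turn 8.59, either way. A call with a gripper value outside its range is refused whole. "grip" is the finger opening in cm, from 0 to 8.7, set as the call begins (left out, the last holds). The fingers move at their own pace and stop on an object; "force" is the grip in N (left out, the last holds). Time passes only in rows, so rows that do not move let the fingers close. It gives the time, the measured TCP pose, the force and the opening at its end, in the units of the state.
- bot.read_state(): the state, without advancing time (a new reading comes with each control period).
- grab_frame(name): name is "scene" or "top"; returns a dict with "image" (400x640x3 uint8, red, green, blue), "z_map" (400x640 float32, m along the optical axis (not along the pixel's ray), 0 where there is no reading), "fx", "fy", "cx", "cy" (pixels), "xyz" and "orientation" of the camera in the world. Camera axes: x right, y down, z forward; pixel columns grow to the right and rows downward; lengths in m; the calibration is good to about 2 mm. A picture is of the moment at which its call begins.
- job.close_job(): hands the job in, once; it reports no verdict.
Trained networks look in the newest picture that a camera, given by its name, has taken for a name from the list of things; names that differ only in an ending like _2 or _b are one class to them, and where a whole thing is asked for, a point or a joint stands for the part that bears it (a point fixed in the world has none). Each returns a list of dicts, best first, with "conf" (0 to 1); they miss things now and then, are a little off and sometimes report something else, mostly with a low value. They report only what shows in the picture. A call takes as long as a camera call. They do not tell look-alikes from the thing itself.
- nets.find_in(camera, thing): "xyz" ([x, y, z] in m, in world coordinates, good to about 4 mm: the middle of the surface that is visible of it).
- nets.silhouettes(camera, thing): "mask" (400x640 bool, what is visible of it).
The state is a dict: "time": time; "joint_positions": joint angles; "qvel": joint speeds; "effort": joint torques, N m; "position": TCP position; "eef_rot": TCP orientation; "wrist_force": force on the tool from outside, world axes, zero at the start; "ft_torque": the same for the moment, N m; "width": opening from 0.0 (shut) to 1.0 (fully open).
Only numpy, scipy, OpenCV 4.12 (cv2) and the standard library are available. Lean on these libraries where they do the work, as an engineer would, in place of code of your own. Each camera call takes 0.05 s, during which the arm holds its last target.

## Task

Take the straightedge by its wooden grip and push the four soap bars along the drying tray together, as one row, until all of them lie snug and square against the rubber-faced stop bar; keep them pressed there for a good second with about a kilogram of push (10 N, never more than 15, the soap is fresh and dents), and keep your fingers off the soap. Then stand the straightedge back upright on the bare ledge, clear of the tray, let go, and leave everything else undisturbed.

Things in the scene. Friction and masses are not known exactly. Their poses are not given: they have to be found in the camera images.
- edge_grip (a point): Centre of the straightedge's brown wooden grip block (24 mm thick in x, 80 mm along y, 36 mm high), 48 mm above the straightedge's underside. Below it an aluminium box section, 210 mm long (y), 22 mm thick (x), 30 mm high, standing on its narrow side; 240 g. It stands left or right of the tray, pointing roughly away from the robot. Take it from above across the 24 mm.
- tray: Shallow wooden drying tray fixed to the ledge, 270 mm long (x) by 260 mm wide (y). Origin at the centre of its underside; x points from the open front (towards the robot) to the back rail. Plywood floor 8 mm thick; side rails 28 mm high from the ledge, 236 mm apart inside; back rail 28 mm high with its inner face at x = +123 mm; no rail at the front.
- stop: The stop's base: two slotted strips let into the tray floor, fixed. Origin on the tray floor; x points away from the soap. Across it, square, an aluminium bar 206 mm wide (y), 26 mm high is clamped by brass thumbscrews (42 mm high), its front faced with springy black rubber (gives 2 mm at 10 N). Its setting is not in the state: the rubber face lies anywhere from x = -15 to +15 mm. Feel for it.
- bar1_centre (a point): Centre of soap bar 1 of 4 (green; 1 is rightmost seen from the robot): 65 mm long (x, along the tray), 42 mm wide (y), 24 mm high, about 80 g, lying loose on the tray floor in front of the stop bar, staggered and slightly askew; it hardly yields to a push. Snug, its centre is 32.5 mm in front of the stop bar's face.
- bar1: Soap bar 1 itself; origin at the centre of its underside, axes as for its centre point.
- bar2_centre (a point): Centre of soap bar 2 of 4 (cream; 1 is rightmost seen from the robot): 65 mm long (x, along the tray), 42 mm wide (y), 24 mm high, about 80 g, lying loose on the tray floor in front of the stop bar, staggered and slightly askew; it hardly yields to a push. Snug, its centre is 32.5 mm in front of the stop bar's face.
- bar2: Soap bar 2 itself; origin at the centre of its underside, axes as for its centre point.
- bar3_centre (a point): Centre of soap bar 3 of 4 (green; 1 is rightmost seen from the robot): 65 mm long (x, along the tray), 42 mm wide (y), 24 mm high, about 80 g, lying loose on the tray floor in front of the stop bar, staggered and slightly askew; it hardly yields to a push. Snug, its centre is 32.5 mm in front of the stop bar's face.
- bar3: Soap bar 3 itself; origin at the centre of its underside, axes as for its centre point.
- bar4_centre (a point): Centre of soap bar 4 of 4 (cream; 1 is rightmost seen from the robot): 65 mm long (x, along the tray), 42 mm wide (y), 24 mm high, about 80 g, lying loose on the tray floor in front of the stop bar, staggered and slightly askew; it hardly yields to a push. Snug, its centre is 32.5 mm in front of the stop bar's face.
- bar4: Soap bar 4 itself; origin at the centre of its underside, axes as for its centre point.
- tub: Lidded blue plastic tub, 180 by 270 mm, 148 mm high, at the back left; bystander. Origin at the centre of its underside.
- lid_big: Aluminium pot lid, 220 mm across, 44 mm high with its black knob, at the back right; bystander. Origin at the centre of its underside.
- lid_small: Aluminium pot lid, 150 mm across, 44 mm high with its black knob, at the near left; bystander. Origin at the centre of its underside.
- saucer: White ceramic saucer, 144 mm across, 20 mm high, on the other side of the tray from the straightedge; bystander. Origin at the centre of its underside.
- peg: Wooden clothes peg, 74 by 10 by 16 mm, on the ledge behind the tray; bystander. Origin at the centre of its underside.
- brush: Wooden scrubbing brush, 150 mm long (y), 55 mm wide, 38 mm high, at the near right; bystander. Origin at the centre of its underside.
- mug: Blue mug, 76 mm across, 80 mm high, handle towards its y, right of the tray's back end; bystander. Origin at the centre of its underside.
- edge: The straightedge itself; origin at the centre of its underside, axes as for its grip point (z up as it stands).
Not all that is in view belongs to the job. Leave any grey or purple look-alike of the bar2 alone.

How it is judged:
By the outcome, as a careful person would: the job done as asked, in the order asked, and still so for the second after the job is handed in, with the robot touching nothing.
It also fails if it takes over 69 s, if anything falls off the work surface, if the arm or the gripper's body presses on something with over 40 N, if the wrist force passes 120 N, or if a joint passes its speed limit or range.

## Working session

There is one attempt and no reset: what is moved stays moved. The work goes in short steps, Python scripts to look and compute and a tool call to move; the robot and the scene stay as the last step left them, time stands still between calls to the robot, and variables do not carry over. Pictures are saved under pics/ and viewed, and the job is handed in when it is done.

Besides the shell and the picture viewer there is one more tool, called as name(argument=value, ...) on one line, values as JSON. arm_command: Moves the arm, as the interface text tells. Its arguments: {"type":"object","properties":{"plan":{"type":"string"},"grip":{"type":"number"},"force":{"type":"number"}},"required":["plan"]}

```bash
ls; mkdir -p pics; python3 - <<'E'
from station import bot, grab_frame, job, nets
import cv2,numpy as np
s=bot.read_state(); print(s)
for n in ("scene","top"):
    f=grab_frame(n); cv2.imwrite(f"pics/{n}0.png",f["image"][:,:,::-1]); print(n,f["xyz"],f["orientation"],f["fx"],f["fy"],f["cx"],f["cy"])
    for t in ["edge_grip","edge","tray","stop","bar1_centre","bar2_centre","bar3_centre","bar4_centre"]:
        print(t,[(np.round(d["xyz"],4).tolist(),round(d["conf"],2)) for d in nets.find_in(n,t)][:5])
print(bot.read_state()["time"])
E
```

```text
pics
{'time': 0.0, 'joint_positions': array([ 1.19708837,  0.32183233, -0.0700633 ,  1.45169056,  0.02261069,
        1.37073295, -0.05696348]), 'qvel': array([ 0.00130249, -0.00057021,  0.00084864,  0.00133155,  0.000285  ,
        0.00054385,  0.00073261]), 'effort': array([ 3.34834249e-04, -4.91296685e+01, -4.03844845e-01, -3.12524772e+01,
       -6.40834705e-02,  4.39641159e-02,  2.03460058e-04]), 'position': array([ 0.24555699, -0.60129505,  0.2434474 ]), 'eef_rot': array([ 9.81263911e-01,  1.92666177e-01, -2.35847317e-04, -9.08180676e-04]), 'wrist_force': array([-0.29222915,  0.07858218, -0.07127537]), 'ft_torque': array([0.00841582, 0.06495796, 0.01078512]), 'width': 0.9985767949767032}
scene [ 1.35981531 -0.42352934  0.94244532] [ 0.78798033  0.47964209 -0.1983372  -0.33119906] 431.5632617478139 431.5632617478139 320.55416305716227 205.51713559460168
edge_grip [([0.4589, -0.3216, 0.0286], 0.72)]
edge [([0.4622, -0.321, 0.0306], 0.97), ([0.3462, 0.4581, 0.011], 0.69), ([0.7646, -0.2686, 0.0451], 0.16)]
tray [([0.5823, 0.0345, 0.0099], 0.82)]
stop [([0.6507, 0.0376, 0.0269], 0.
[... 453 characters left out ...]
70476511  0.05356241 -0.05567164] 483.8758955337689 483.8758955337689 320.9633678813372 199.02249836928556
edge_grip [([0.4442, -0.3074, 0.0299], 0.83), ([0.6368, 0.05, 0.0323], 0.21)]
edge [([0.4467, -0.3016, 0.0281], 0.83)]
tray [([0.5607, 0.0501, 0.0097], 0.82), ([0.4469, -0.3062, 0.0291], 0.48), ([0.5099, 0.0686, 0.0308], 0.25)]
stop [([0.6378, 0.0482, 0.0294], 0.86)]
bar1_centre [([0.5416, -0.0291, 0.0348], 0.68), ([0.5096, 0.0714, 0.0291], 0.18)]
bar2_centre [([0.3221, 0.1384, 0.0231], 0.89), ([0.5174, 0.0193, 0.0296], 0.68), ([0.3435, 0.0148, 0.021], 0.6), ([0.5553, -0.1709, 0.0238], 0.59)]
bar3_centre [([0.5107, 0.071, 0.0282], 0.9)]
bar4_centre [([0.5343, 0.1215, 0.0296], 0.77)]
0.9
```

View pics/scene0.png

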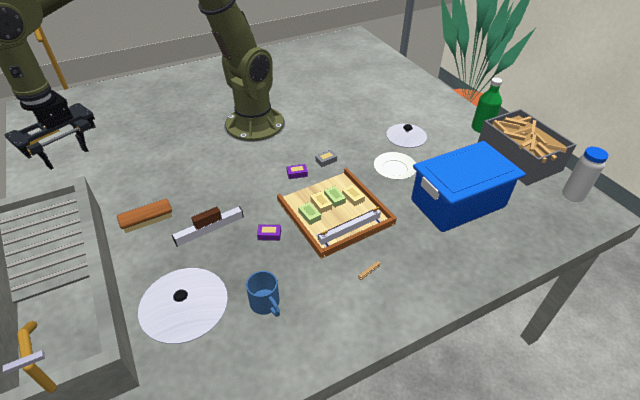

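View pics/top0.png

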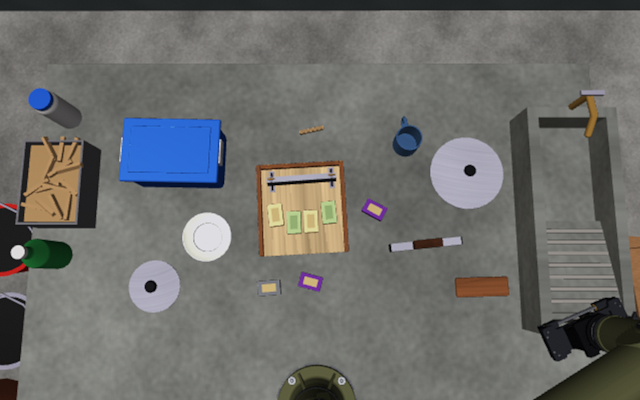

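```bash
cat > h.py <<'E'
from station import bot, grab_frame, job, nets
import cv2,numpy as np
from scipy.spatial.transform import Rotation as R
def cloud(f):
    z=f["z_map"]; v,u=np.mgrid[:400,:640]
    p=np.stack([(u-f["cx"])/f["fx"]*z,(v-f["cy"])/f["fy"]*z,z],-1)
    return p@R.from_quat(f["orientation"]).as_matrix().T+f["xyz"]
def proj(f,P):
    q=(np.atleast_2d(P)-f["xyz"])@R.from_quat(f["orientation"]).as_matrix()
    return np.stack([q[:,0]/q[:,2]*f["fx"]+f["cx"],q[:,1]/q[:,2]*f["fy"]+f["cy"]],1)
def rect(P):
    (c,s,a)=cv2.minAreaRect((P[:,:2]*1000).astype(np.float32)); return np.round(c,1),np.round(s,1),round(a,1)
E
python3 - <<'E'
from h import *
import pickle
F={}
for n in ("scene","top"):
    f=grab_frame(n);F[n]=f; C=cloud(f)
    print(n,R.from_quat(f["orientation"]).as_matrix().round(3).tolist())
    z=C[...,2]; ok=f["z_map"]>0
    m=ok&(abs(z)<0.03)&(C[...,0]>.3)&(C[...,0]<.8)&(abs(C[...,1])<.4); print("table med z",np.median(z[m]), np.std(z[m]))
    for t in ["edge_grip","edge","tray","stop","bar1","bar2","bar3","bar4","tub","lid_big","lid_small","saucer","peg","brush","mug"]:
        for d in nets.silhouettes(n,t)[:4]:
            mm=d["mask"]&ok; P=C[mm]
            if len(P)<5: continue
            top=P[P[:,2]>np.percentile(P[:,2],40)]
            print(t,round(d["conf"],2),len(P),"z5/95",np.percentile(P[:,2],[5,50,95]).round(3),"rect",rect(P))
pickle.dump(F,open("F0.pkl","wb"))
E
```

```text
scene [[0.461, 0.625, -0.63], [0.887, -0.321, 0.332], [0.005, -0.712, -0.702]]
table med z 0.0016383836379113004 0.007985451239935317
edge_grip 0.93 1192 z5/95 [0.003 0.029 0.066] rect (array([ 430.6, -317.8]), array([ 75.7, 210.3]), 7.9)
edge 0.61 1162 z5/95 [0.003 0.029 0.066] rect (array([ 420.6, -319.7]), array([ 96. , 209.5]), 7.9)
tray 0.71 4112 z5/95 [0.004 0.01  0.03 ] rect (array([544.1,  56.6]), array([304.4, 286.9]), 3.1)
tray 0.5 260 z5/95 [0.016 0.032 0.035] rect (array([521.2,  17.1]), array([66.9, 39.3]), 2.1)
tray 0.49 785 z5/95 [0.004 0.013 0.04 ] rect (array([331.7, 472. ]), array([148.2, 151.3]), 17.6)
stop 0.85 762 z5/95 [0.009 0.031 0.039] rect (array([639.6,  46.6]), array([ 55.8, 206.8]), 3.8)
stop 0.67 1151 z5/95 [0.004 0.029 0.066] rect (array([ 419.9, -317.9]), array([ 97.7, 212.5]), 7.5)
bar1 0.8 273 z5/95 [0.016 0.032 0.036] rect (array([516.5,  66.6]), array([48.7, 68.6]), 86.9)
bar1 0.74 373 z5/95 [0.002 0.023 0.027] rect (array([ 543.4, -166.2]), array([72.4, 70.4]), 62.3)
bar1 0.67 310 z5/95 [0.013 0.031 0.035] rect (array([525.9, 122.8]), array([ 64.1
[... 4912 characters left out ...]
7]), 0.4)
lid_small 0.25 6932 z5/95 [0.058 0.146 0.151] rect (array([715.2, 433.9]), array([339.1, 204.5]), 88.9)
saucer 0.98 1831 z5/95 [0.001 0.01  0.021] rect (array([473.9, 324. ]), array([139.9, 140.1]), 29.1)
peg 0.49 86 z5/95 [0.003 0.014 0.021] rect (array([798.1,  19.5]), array([12.2, 65.7]), 10.5)
brush 0.65 1035 z5/95 [0.031 0.037 0.042] rect (array([ 330.5, -475. ]), array([ 55.6, 161.5]), 0.7)
mug 0.95 756 z5/95 [0.001 0.031 0.08 ] rect (array([ 770.9, -268.5]), array([ 74.8, 106.8]), 76.7)
mug 0.74 624 z5/95 [0.021 0.033 0.069] rect (array([ 453.8, -314.5]), array([ 27.6, 211. ]), 6.2)
mug 0.74 341 z5/95 [0.015 0.032 0.037] rect (array([538. , 122.2]), array([69.6, 41.9]), 9.9)
```

```bash
cat > m.py <<'E'
from h import *
def top_rect(C,f,lo,hi,box,er=0):
    m=(f["z_map"]>0)&(C[...,2]>lo)&(C[...,2]<hi)&(C[...,0]>box[0])&(C[...,0]<box[1])&(C[...,1]>box[2])&(C[...,1]<box[3])
    n,l,st,_=cv2.connectedComponentsWithStats(m.astype(np.uint8),connectivity=8)
    out=[]
    for i in range(1,n):
        if st[i,4]>30:
            P=C[l==i]; out.append((rect(P),P.mean(0).round(4),len(P)))
    return out
E
python3 - <<'E'
from m import *
import pickle
F=pickle.load(open("F0.pkl","rb"))
for n,f in F.items():
    C=cloud(f); print(n)
    print("grip",top_rect(C,f,.060,.075,(.38,.52,-.45,-.2)))
    print("edge",top_rect(C,f,.024,.075,(.38,.52,-.45,-.2)))
    for r in top_rect(C,f,.027,.04,(.45,.60,-.06,.16)): print("bar",r)
    print("rails")
    # stop face: points z .026-.040
    for r in top_rect(C,f,.029,.042,(.60,.70,-.08,.17)): print("stop",r)
    for r in top_rect(C,f,.019,.034,(.38,.75,-.12,.22)): print("rail",r)
    # PCA edge
    m=(C[...,2]>.024)&(C[...,2]<.075)&(C[...,0]>.38)&(C[...,0]<.52)&(C[...,1]>-.45)&(C[...,1]<-.2)
    P=C[m][:,:2]; k=np.polyfit(P[:,1],P[:,0],1); print("edge slope deg",np.degrees(np.arctan(k[0])))
E
python3 - <<'E'
import cv2,pickle
F=pickle.load(open("F0.pkl","rb"))
i=F["top"]["image"][150:265,245:475,::-1]; cv2.imwrite("pics/t0c.png",cv2.resize(i,None,fx=3.4,fy=3.4,interpolation=cv2.INTER_NEAREST))
E
```

```text
scene
grip [((array([ 452.6, -315.4]), array([30.7, 78.6]), 8.6), array([ 0.4546, -0.3161,  0.0652]), 200)]
edge [((array([ 454.3, -314.2]), array([ 30.9, 210.4]), 5.7), array([ 0.4572, -0.3176,  0.0431]), 763)]
bar ((array([537.9, 121.7]), array([66.7, 45.5]), 9.3), array([0.5399, 0.1215, 0.0327]), 216)
bar ((array([518.4,  43.5]), array([70.2, 92.4]), 2.4), array([0.5194, 0.0423, 0.0325]), 444)
bar ((array([546. , -33.6]), array([69.2, 44.6]), 9.2), array([ 0.5468, -0.0343,  0.0319]), 241)
rails
stop ((array([644.4,  47.9]), array([ 26.6, 207.3]), 4.1), array([0.6475, 0.044 , 0.034 ]), 412)
rail ((array([560.6,  45.8]), array([271.9, 263.7]), 2.8), array([0.6111, 0.0444, 0.027 ]), 1074)
rail ((array([529.8,  44.3]), array([ 93.1, 204.7]), 2.3), array([0.5349, 0.0373, 0.03  ]), 857)
rail ((array([644.4,  48.3]), array([ 26.6, 208. ]), 4.1), array([0.6497, 0.0411, 0.0286]), 330)
edge slope deg -5.608698575598045
top
grip [((array([ 452.2, -315.1]), array([24.2, 80.7]), 6.1), array([ 0.4523, -0.3148,  0.0656]), 235)]
edge [((array([ 452.2, -315. ]), array([ 24.3, 210.4]), 6.1), array(
[... 429 characters left out ...]
rray([644.4,  47.5]), array([ 24.6, 205.3]), 4.7), array([0.6445, 0.0466, 0.0337]), 448)
rail ((array([559.8,  46.2]), array([270.7, 260.1]), 3.3), array([0.5978, 0.0491, 0.0271]), 1113)
rail ((array([644.5,  48.2]), array([ 24.2, 204.8]), 4.1), array([0.6412, 0.05  , 0.0299]), 346)
rail ((array([544.8, -33.3]), array([65.6, 41.8]), 6.4), array([ 0.5434, -0.0327,  0.0304]), 245)
rail ((array([536.7, 122.5]), array([64.6, 42.5]), 7.0), array([0.5357, 0.1222, 0.0302]), 245)
rail ((array([516.3,  69. ]), array([64.8, 41.2]), 0.7), array([0.5145, 0.0694, 0.0303]), 253)
rail ((array([519.2,  19.3]), array([64.8, 41.1]), 0.4), array([0.5187, 0.0192, 0.0304]), 255)
edge slope deg -5.876469814785739
```

View pics/t0c.png

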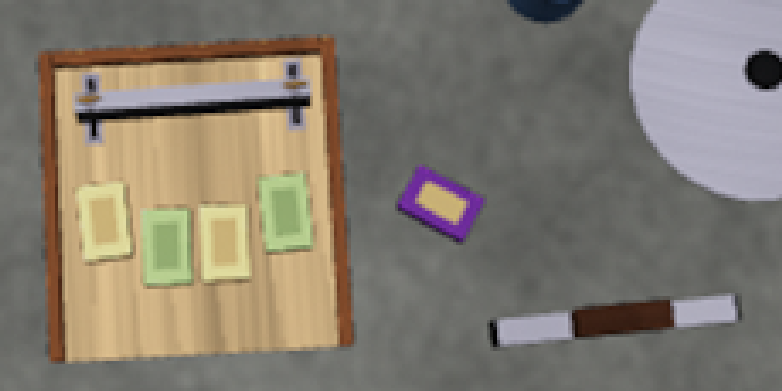

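```bash
cat >> h.py <<'E'
def plan(tx,ty,tz,yang,n,s=None):
    """rows to target TCP; yang = world angle of tool y, deg; tool down"""
    s=s or bot.read_state()
    a=np.radians(yang); y=np.array([np.cos(a),np.sin(a),0]); z=np.array([0,0,-1.]); x=np.cross(y,z)
    T=R.from_matrix(np.stack([x,y,z],1)); p=np.array(s["position"]); q=R.from_quat(s["eef_rot"]); t=np.array([tx,ty,tz])
    rv=(q.inv()*T).as_rotvec(); rows=[]
    for i in range(n):
        qi=q*R.from_rotvec(rv*i/n)
        d=qi.inv().apply((t-p)/n)*100
        rows.append(" ".join("%.2f"%v for v in np.r_[d,np.degrees(rv)/n]))
    return "; ".join(rows)
def st():
    s=bot.read_state(); M=R.from_quat(s["eef_rot"]).as_matrix()
    print("t%.2f pos"%s["time"],s["position"].round(4),"yang %.2f tilt %.2f %.2f"%(np.degrees(np.arctan2(M[1,1],M[0,1])),np.degrees(M[0,2]),np.degrees(M[1,2])),"F",s["wrist_force"].round(2),"M",s["ft_torque"].round(2),"w%.4f"%(s["width"]*.087)); return s
E
python3 - <<'E'
from m import *
import pickle
F=pickle.load(open("F0.pkl","rb"))
for n,f in F.items():
    C=cloud(f); X,Y,Z=C[...,0],C[...,1],C[...,2]
    m=(Z>.028)&(Z<.042)&(X>.61)&(X<.68)&(Y>-.06)&(Y<.155)
    P=C[m]; 
    # front (min x) & back per y bin
    ys=np.arange(-.05,.145,.008); fr=[]
    for y in ys:
        k=P[abs(P[:,1]-y)<.004]
        if len(k)>3: fr.append((y,k[:,0].min(),k[:,0].max()))
    fr=np.array(fr)
    for c in (1,2):
        k=np.polyfit(fr[:,0],fr[:,c],1); res=fr[:,c]-np.polyval(k,fr[:,0]); print(n,"stop line",c,"yaw",-np.degrees(np.arctan(k[0])).round(2),"x at y=.047",np.polyval(k,.047).round(4),res.std().round(4))
    print("rail sides")
    for y0,y1 in ((-.12,-.055),(.15,.21)):
        m=(Z>.024)&(Z<.032)&(X>.43)&(X<.68)&(Y>y0)&(Y<y1); P=C[m]; k=np.polyfit(P[:,0],P[:,1],1); print(n,"rail yaw",np.degrees(np.arctan(k[0])).round(2),"y at .5",np.polyval(k,.5).round(4),"y at .56",np.polyval(k,.56).round(4))
    m=(Z>.024)&(Z<.032)&(X>.672)&(X<.72)&(Y>-.07)&(Y<.16); P=C[m]; k=np.polyfit(P[:,1],P[:,0],1); print("back rail yaw",-np.degrees(np.arctan(k[0])))
st()
print(plan(.452,-.315,.20,6,9))
E
```

```text
scene stop line 1 yaw 3.82 x at y=.047 0.6347 0.0037
scene stop line 2 yaw -2.18 x at y=.047 0.6612 0.0084
rail sides
scene rail yaw 3.01 y at .5 -0.0811 y at .56 -0.078
scene rail yaw 2.28 y at .5 0.1661 y at .56 0.1684
back rail yaw 2.7431491454436348
top stop line 1 yaw 4.29 x at y=.047 0.6336 0.0009
top stop line 2 yaw -3.51 x at y=.047 0.6606 0.009
rail sides
top rail yaw 3.13 y at .5 -0.081 y at .56 -0.0777
top rail yaw 2.54 y at .5 0.1667 y at .56 0.1693
back rail yaw 2.7314828529169373
t2.50 pos [ 0.2458 -0.6018  0.2446] yang -67.78 tilt 0.00 -0.01 F [0.01 0.66 0.03] M [-0. -0.  0.] w0.0870
3.33 -2.08 0.50 0.00 0.00 -8.20; 3.59 -1.59 0.50 0.00 0.00 -8.20; 3.78 -1.06 0.50 0.00 0.00 -8.20; 3.89 -0.51 0.50 0.00 0.00 -8.20; 3.92 0.05 0.50 0.00 0.00 -8.20; 3.88 0.61 0.50 0.00 0.00 -8.20; 3.75 1.16 0.50 0.00 0.00 -8.20; 3.55 1.68 0.50 0.00 0.00 -8.20; 3.27 2.17 0.50 0.00 0.00 -8.20
```

arm_command(plan="3.33 -2.08 0.5 0 0 -8.2; 3.59 -1.59 0.5 0 0 -8.2; 3.78 -1.06 0.5 0 0 -8.2; 3.89 -0.51 0.5 0 0 -8.2; 3.92 0.05 0.5 0 0 -8.2; 3.88 0.61 0.5 0 0 -8.2; 3.75 1.16 0.5 0 0 -8.2; 3.55 1.68 0.5 0 0 -8.2", grip=6)

```text
time: 3.3
position: [0.4259, -0.3428, 0.2029]
eef_rot: [0.71, 0.704, -0.003, 0.002]
wrist_force: [-0.8, -0.5, -0.3]
width: 0.691
```

```bash
python3 - <<'E'
from h import *
st(); print(plan(.452,-.315,.16,6,4))
E
```

```text
t3.30 pos [ 0.4259 -0.3428  0.2029] yang -0.45 tilt -0.05 -0.43 F [-0.76 -0.5  -0.29] M [ 0.01 -0.17  0.  ] w0.0601
0.71 0.65 1.07 -0.02 0.11 -1.61; 0.69 0.67 1.07 -0.02 0.11 -1.61; 0.67 0.69 1.07 -0.02 0.11 -1.61; 0.65 0.70 1.07 -0.02 0.11 -1.61
```

arm_command(plan="0.71 0.65 1.07 0 0.1 -1.6; 0.69 0.67 1.07 0 0.1 -1.6; 0.67 0.69 1.07 0 0.1 -1.6; 0.65 0.7 1.07 0 0.1 -1.6; 0 0 0 0 0 0; 0 0 0 0 0 0")

```text
time: 3.9
position: [0.4554, -0.3096, 0.1565]
eef_rot: [0.664, 0.747, 0.0, -0.001]
wrist_force: [1.1, -1.1, -0.7]
width: 0.69
```

```bash
python3 - <<'E'
from h import *
st(); print(plan(.452,-.315,.053,6,5))
E
```

```text
t3.90 pos [ 0.4554 -0.3096  0.1565] yang 6.72 tilt -0.08 0.07 F [ 1.1  -1.13 -0.65] M [-0.06 -0.06  0.02] w0.0600
-0.10 -0.08 2.07 -0.01 -0.02 0.14; -0.10 -0.08 2.07 -0.01 -0.02 0.14; -0.10 -0.08 2.07 -0.01 -0.02 0.14; -0.10 -0.08 2.07 -0.01 -0.02 0.14; -0.10 -0.08 2.07 -0.01 -0.02 0.14
```

arm_command(plan="-0.18 -0.12 1.8 0 0 0.2; -0.18 -0.12 1.8 0 0 0.2; -0.1 -0.1 1.8 0 0 0.2; -0.1 -0.1 1.2 0 0 0.1; 0 0 0.5 0 0 0; 0 0 0.1 0 0 0")

```text
time: 4.5
position: [0.4504, -0.3227, 0.0846]
eef_rot: [0.673, 0.74, -0.001, 0.002]
wrist_force: [0.5, -0.5, 0.2]
width: 0.69
```

```bash
python3 - <<'E'
from h import *
st(); print(plan(.452,-.315,.053,6,3))
f=grab_frame("top"); i=f["image"][200:290,370:480,::-1]; cv2.imwrite("pics/g1.png",cv2.resize(i,None,fx=6,fy=6))
f=grab_frame("scene"); i=f["image"][150:280,120:290,::-1]; cv2.imwrite("pics/g1s.png",cv2.resize(i,None,fx=4,fy=4))
st()
E
```

```text
t4.50 pos [ 0.4504 -0.3227  0.0846] yang 5.39 tilt 0.09 -0.23 F [ 0.52 -0.48  0.24] M [ 0.01 -0.1  -0.01] w0.0600
0.26 0.08 1.05 0.02 0.08 -0.20; 0.25 0.08 1.05 0.02 0.08 -0.20; 0.25 0.08 1.05 0.02 0.08 -0.20
t4.60 pos [ 0.4509 -0.3227  0.0853] yang 5.41 tilt 0.14 -0.27 F [-0.1   0.58 -0.98] M [-0.02 -0.03 -0.04] w0.0601
```

View pics/g1s.png

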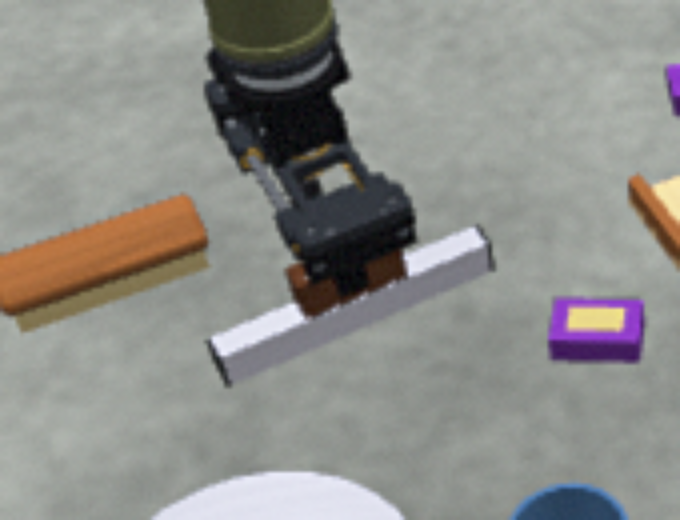

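The gripper straddles the brown grip block (around (345,285) in the crop). I'll lower it the rest of the way and close.

arm_command(plan="0.3 0.08 1 0 0.1 -0.2; 0.25 0.08 1 0 0.1 -0.2; 0.2 0.03 0.7 0 0.1 -0.2; 0.05 0 0.3 0 0 0; 0 0 0 0 0 0")

```text
time: 5.1
position: [0.4535, -0.3139, 0.0543]
eef_rot: [0.668, 0.744, 0.001, 0.002]
wrist_force: [0.6, -0.5, -1.3]
width: 0.685
```

```bash
python3 - <<'E'
from h import *
st(); print(plan(.452,-.315,.053,6,1))
E
```

```text
t5.10 pos [ 0.4535 -0.3139  0.0543] yang 6.14 tilt 0.24 -0.03 F [ 0.62 -0.55 -1.26] M [-0.08 -0.11  0.02] w0.0596
-0.09 -0.17 0.13 0.24 0.06 0.14
```

arm_command(plan="0 -0.1 0.1 0 0 0; 0 0 0 0 0 0; 0 0 0 0 0 0; 0 0 0 0 0 0; 0 0 0 0 0 0; 0 0 0 0 0 0", grip=1.5, force=45)

```text
time: 5.7
position: [0.4527, -0.3146, 0.0539]
eef_rot: [0.668, 0.744, 0.001, 0.002]
wrist_force: [-1.4, 0.2, -0.9]
width: 0.277
```

```bash
python3 - <<'E'
from h import *
st()
E
```

```text
t5.70 pos [ 0.4527 -0.3146  0.0539] yang 6.12 tilt 0.28 -0.09 F [-1.42  0.15 -0.88] M [ 0.04 -0.05  0.  ] w0.0241
```

arm_command(plan="0 0 -1.5 0 0 0; 0 0 -2.5 0 0 0; 0.5 0 -3 0 0 0; 2 0 -1.5 0 0 0; 4 0 0 0 0 0; 4.5 0 0 0 0 0; 4.5 0 0 0 0 0; 4.5 0 0 0 0 0.5")

```text
time: 6.5
position: [0.4309, -0.1159, 0.1471]
eef_rot: [0.676, 0.737, 0.002, 0.004]
wrist_force: [1.2, 0.2, -2.0]
width: 0.273
```

```bash
python3 - <<'E'
from h import *
st(); print(plan(.450,.040,.12,4.2,7))
E
```

```text
t6.50 pos [ 0.4309 -0.1159  0.1471] yang 4.89 tilt 0.49 -0.22 F [ 1.22  0.25 -2.01] M [-0.   -0.17  0.01] w0.0238
2.20 0.46 0.38 0.07 0.04 0.10; 2.20 0.46 0.38 0.07 0.04 0.10; 2.20 0.45 0.38 0.07 0.04 0.10; 2.20 0.45 0.38 0.07 0.04 0.10; 2.20 0.45 0.39 0.07 0.04 0.10; 2.20 0.44 0.39 0.07 0.04 0.10; 2.20 0.44 0.39 0.07 0.04 0.10
```

arm_command(plan="2.5 0.46 0.3 0.07 0 0.1; 2.5 0.46 0.38 0.07 0 0.1; 2.5 0.45 0.38 0.07 0 0.1; 2.2 0.45 0.38 0.07 0 0.1; 1.5 0.45 0.39 0.07 0 0.1; 0.8 0.4 0.39 0.07 0 0.1; 0.2 0.2 0.39 0.07 0 0.1; 0 0 0 0 0 0")

```text
time: 7.3
position: [0.4482, 0.0218, 0.1262]
eef_rot: [0.676, 0.737, -0.002, 0.006]
wrist_force: [0.0, -0.2, -1.9]
width: 0.271
```

```bash
python3 - <<'E'
from m import *
import pickle
st(); print(plan(.450,.040,.085,4.2,3))
for n in ("scene","top"):
    f=grab_frame(n); pickle.dump(f,open(f"f_{n}1.pkl","wb"))
    i=f["image"]; i=i[140:290,220:400] if n=="top" else i[130:280,240:420]
    cv2.imwrite(f"pics/a1{n}.png",cv2.resize(i[:,:,::-1],None,fx=4,fy=4))
st()
E
```

```text
t7.30 pos [0.4482 0.0218 0.1262] yang 5.00 tilt 0.32 -0.61 F [ 0.   -0.17 -1.88] M [ 0.01 -0.07 -0.  ] w0.0236
0.62 0.11 1.37 0.09 0.21 0.27; 0.61 0.11 1.37 0.09 0.21 0.27; 0.61 0.10 1.37 0.09 0.21 0.27
t7.40 pos [0.4483 0.0211 0.1264] yang 4.92 tilt 0.34 -0.62 F [ 0.37 -0.03 -2.69] M [-0.01 -0.12 -0.02] w0.0235
```

View pics/a1top.png

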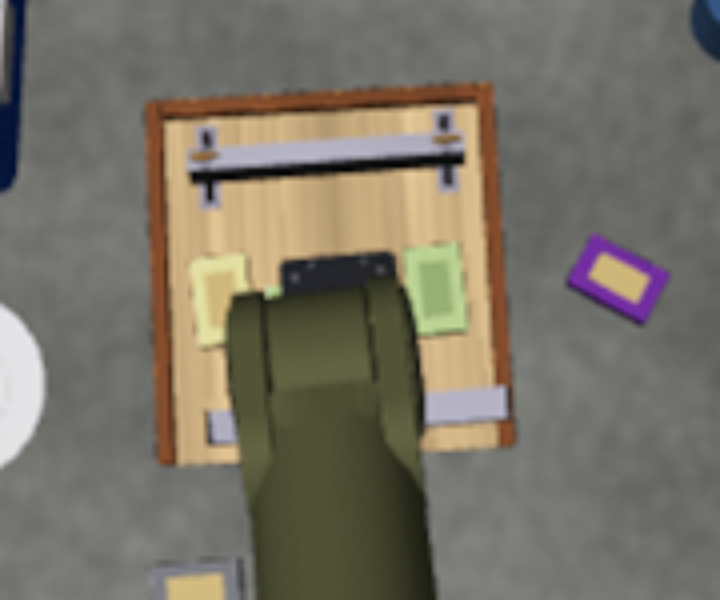

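View pics/a1scene.png

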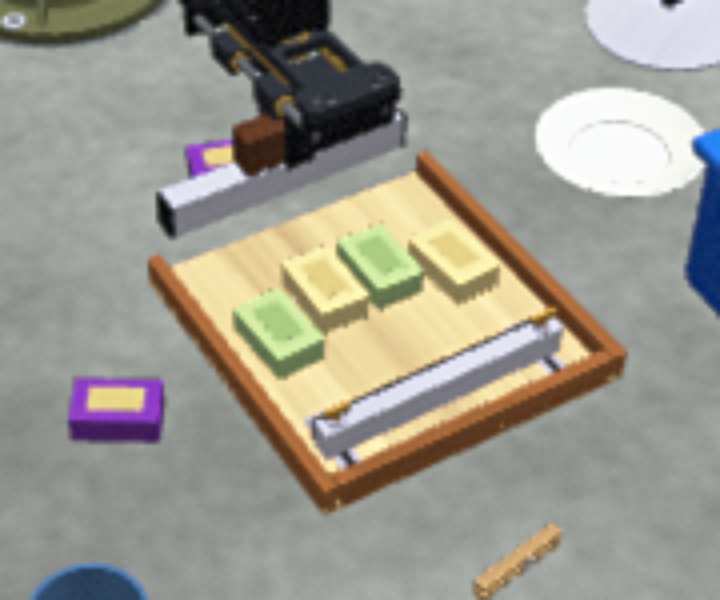

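```bash
python3 - <<'E'
from m import *
import pickle
f=pickle.load(open("f_scene1.pkl","rb")); C=cloud(f)
m=(C[...,2]>.06)&(C[...,2]<.112)&(C[...,0]>.40)&(C[...,0]<.49)&(C[...,1]>-.12)&(C[...,1]<.17)
img=f["image"].astype(int); al=m&(img[...,2]>110)&(abs(img[...,0]-img[...,2])<40)
P=C[al]; print(len(P),P.min(0),P.max(0),rect(P))
for y in np.arange(-.07,.13,.02):
    k=P[abs(P[:,1]-y)<.008]
    if len(k)>4: print(round(y,2),"zmax %.4f zmin %.4f xmax %.4f"%tuple([np.percentile(k[:,2],95),np.percentile(k[:,2],3),np.percentile(k[:,0],97)]))
f=pickle.load(open("f_top1.pkl","rb")); C=cloud(f)
m=(C[...,2]>.06)&(C[...,2]<.112)&(C[...,0]>.40)&(C[...,0]<.49)&(C[...,1]>-.12)&(C[...,1]<.17)
img=f["image"].astype(int); al=m&(img[...,2]>110)&(abs(img[...,0]-img[...,2])<40)
P=C[al]; print(len(P),P.min(0),P.max(0),rect(P))
E
```

```text
503 [ 0.44048263 -0.08369138  0.0711055 ] [0.4701983  0.12313052 0.10765708] (array([448.9,  20.2]), array([ 28.1, 206.3]), 4.7)
-0.07 zmax 0.1056 zmin 0.0765 xmax 0.4699
-0.05 zmax 0.1055 zmin 0.0766 xmax 0.4673
-0.03 zmax 0.1059 zmin 0.0763 xmax 0.4662
-0.01 zmax 0.1037 zmin 0.0743 xmax 0.4630
0.01 zmax 0.1010 zmin 0.0743 xmax 0.4627
0.03 zmax 0.0954 zmin 0.0748 xmax 0.4605
0.05 zmax 0.1001 zmin 0.0753 xmax 0.4597
0.07 zmax 0.0977 zmin 0.0761 xmax 0.4565
0.09 zmax 0.0987 zmin 0.0736 xmax 0.4552
0.11 zmax 0.1002 zmin 0.0718 xmax 0.4535
218 [ 0.43121804 -0.08186087  0.09478746] [0.46747543 0.12191936 0.11086306] (array([449. ,  19.2]), array([ 22.2, 204.3]), 4.9)
```

arm_command(plan="0.7 0.1 1 0.1 0.2 0.2; 0.7 0.1 1.2 0.1 0.2 0.2; 0.5 0.1 1.2 0.1 0.2 0.2; 0.2 0 0.4 0 0 0; 0 0 0 0 0 0; 0 0 0 0 0 0")

```text
time: 8.0
position: [0.4496, 0.0404, 0.086]
eef_rot: [0.683, 0.731, -0.001, 0.0]
wrist_force: [0.3, 0.8, -2.0]
width: 0.274
```

```bash
python3 - <<'E'
from m import *
st(); print(plan(.448,.040,.067,4.2,3))
E
```

```text
t8.00 pos [0.4496 0.0404 0.086 ] yang 3.91 tilt -0.03 -0.07 F [ 0.33  0.82 -2.03] M [ 0.01 -0.17  0.03] w0.0238
-0.01 -0.05 0.63 -0.01 0.02 -0.10; -0.01 -0.05 0.63 -0.01 0.02 -0.10; -0.01 -0.05 0.63 -0.01 0.02 -0.10
```

arm_command(plan="0 -0.05 0.6 0 0 -0.1; 0 -0.05 0.6 0 0 -0.1; 0 0 0.5 0 0 0; 0 0 0.2 0 0 0; 0 0 0 0 0 0; 0 0 0 0 0 0")

```text
time: 8.6
position: [0.4493, 0.0393, 0.0662]
eef_rot: [0.682, 0.732, -0.0, 0.001]
wrist_force: [-0.2, -0.2, -2.1]
width: 0.272
```

```bash
python3 - <<'E'
from m import *
st(); 
for n in ("scene","top"):
    f=grab_frame(n); i=f["image"]; i=i[140:290,220:400] if n=="top" else i[130:280,240:420]
    cv2.imwrite(f"pics/a2{n}.png",cv2.resize(i[:,:,::-1],None,fx=4,fy=4))
st(); print(plan(.470,.0415,.066,4.2,4))
E
```

```text
t8.60 pos [0.4493 0.0393 0.0662] yang 4.04 tilt 0.07 -0.12 F [-0.19 -0.24 -2.14] M [ 0.02 -0.08  0.01] w0.0237
t8.70 pos [0.4493 0.0393 0.0663] yang 4.04 tilt 0.09 -0.12 F [-0.42 -0.02 -1.62] M [ 0.02 -0.08  0.05] w0.0234
0.02 0.52 0.01 0.02 0.03 -0.04; 0.02 0.52 0.01 0.02 0.03 -0.04; 0.02 0.52 0.01 0.02 0.03 -0.04; 0.02 0.52 0.01 0.02 0.03 -0.04
```

View pics/a2scene.png

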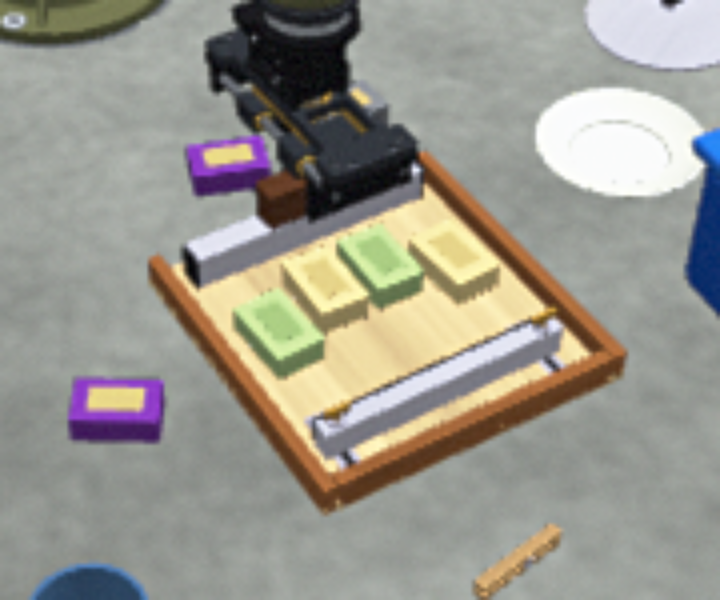

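arm_command(plan="0 0.5 0 0 0 0; 0 0.6 0 0 0 0; 0 0.6 0 0 0 0; 0 0.6 0 0 0 0; 0 0.6 0 0 0 0; 0 0.6 0 0 0 0; 0 0.6 0 0 0 0; 0 0.6 0 0 0 0")

```text
time: 9.5
position: [0.4985, 0.0425, 0.0661]
eef_rot: [0.682, 0.731, -0.002, 0.0]
wrist_force: [-2.8, -0.3, -0.5]
width: 0.268
```

```bash
python3 - <<'E'
from m import *
st(); print(plan(.535,.0455,.066,4.2,8))
E
```

```text
t9.50 pos [0.4985 0.0425 0.0661] yang 3.99 tilt -0.16 -0.18 F [-2.78 -0.31 -0.48] M [-0.09  0.76  0.04] w0.0233
0.01 0.46 -0.00 -0.02 0.02 -0.03; 0.01 0.46 0.00 -0.02 0.02 -0.03; 0.01 0.46 0.00 -0.02 0.02 -0.03; 0.01 0.46 0.00 -0.02 0.02 -0.03; 0.01 0.46 0.00 -0.02 0.02 -0.03; 0.00 0.46 0.00 -0.02 0.02 -0.03; 0.00 0.46 0.00 -0.02 0.02 -0.03; 0.00 0.46 0.00 -0.02 0.02 -0.03
```

arm_command(plan="0 0.5 0 0 0 0; 0 0.5 0 0 0 0; 0 0.5 0 0 0 0; 0 0.5 0 0 0 0; 0 0.4 0 0 0 0; 0 0.4 0 0 0 0; 0 0.4 0 0 0 0; 0 0.3 0 0 0 0")

```text
time: 10.3
position: [0.5343, 0.045, 0.0651]
eef_rot: [0.682, 0.731, -0.004, -0.002]
wrist_force: [-2.9, -0.5, 0.6]
width: 0.272
```

```bash
python3 - <<'E'
from m import *
st()
for n in ("scene","top"):
    f=grab_frame(n); i=f["image"]; i=i[140:290,220:400] if n=="top" else i[130:280,240:420]
    cv2.imwrite(f"pics/a3{n}.png",cv2.resize(i[:,:,::-1],None,fx=4,fy=4))
st()
E
```

```text
t10.30 pos [0.5343 0.045  0.0651] yang 3.97 tilt -0.49 -0.22 F [-2.87 -0.55  0.64] M [-0.14  0.87 -0.03] w0.0236
t10.40 pos [0.535  0.045  0.0651] yang 3.97 tilt -0.40 -0.19 F [-0.25  0.22 -2.22] M [-0.04 -0.01 -0.05] w0.0235
```

View pics/a3scene.png

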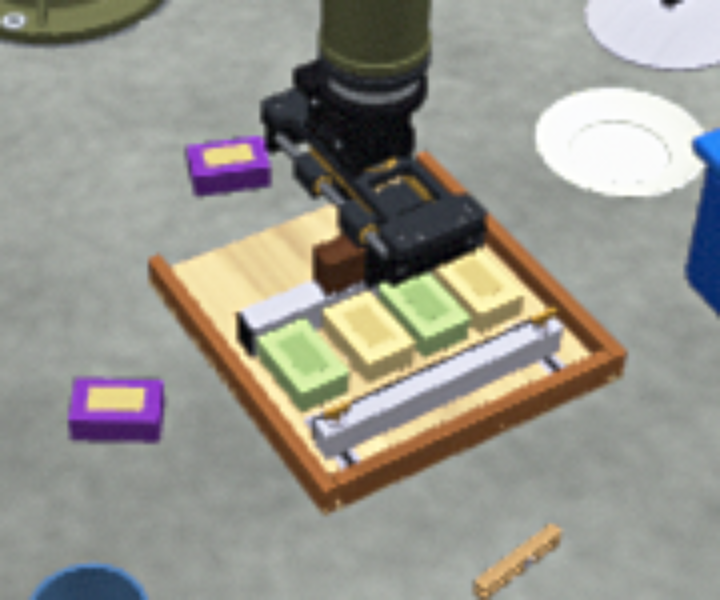

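View pics/a3top.png

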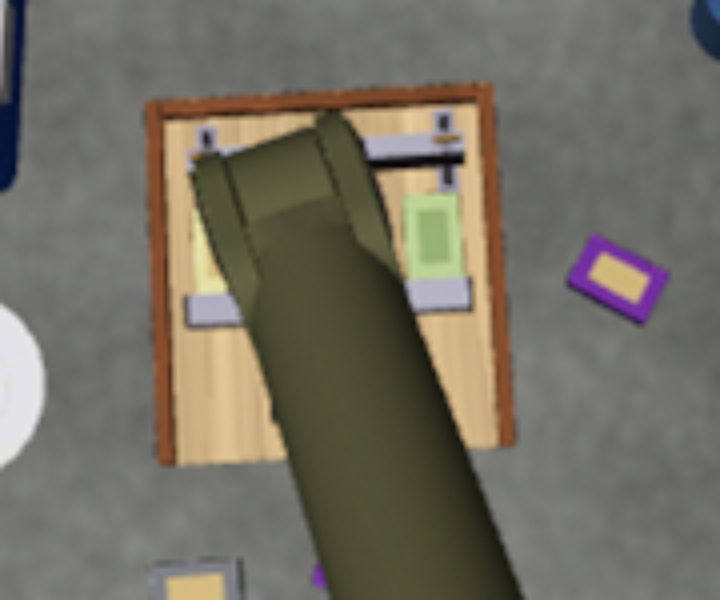

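```bash
python3 - <<'E'
from m import *
for _ in range(2):
    f=grab_frame("scene"); C=cloud(f); X,Y,Z=C[...,0],C[...,1],C[...,2]
    img=f["image"].astype(int)
    soap=(Z>.026)&(Z<.038)&(X>.54)&(X<.63)&(Y>-.07)&(Y<.16)&(img[...,0]-img[...,2]>25)
    n,l,stt,_c=cv2.connectedComponentsWithStats(soap.astype(np.uint8),connectivity=4)
    P=C[soap]; fr=[];
    for y in np.arange(-.05,.14,.006):
        k=P[abs(P[:,1]-y)<.004]
        if len(k)>4: fr.append((y,k[:,0].max()))
    fr=np.array(fr); 
    k=np.polyfit(fr[:,0],fr[:,1],1)
    for it in range(3):
        r=fr[:,1]-np.polyval(k,fr[:,0]); g=abs(r)<2*r.std(); k=np.polyfit(fr[g,0],fr[g,1],1)
    print("soap fronts yaw %.2f x@.047 %.4f"%(-np.degrees(np.arctan(k[0])),np.polyval(k,.047)),(r*1000).round(1))
    bar=(Z>.029)&(Z<.040)&(X>.628)&(X<.665)&(Y>-.06)&(Y<.155)&(abs(img[...,0]-img[...,2])<40)
    P=C[bar]; fr=np.array([(y,np.sort(P[abs(P[:,1]-y)<.004][:,0])[1]) for y in np.arange(-.05,.145,.006) if (abs(P[:,1]-y)<.004).sum()>4])
    k=np.polyfit(fr[:,0],fr[:,1],1)
    for it in range(3):
        r=fr[:,1]-np.polyval(k,fr[:,0]); g=abs(r)<2*r.std(); k=np.polyfit(fr[g,0],fr[g,1],1)
    print("stop front yaw %.2f x@.047 %.4f"%(-np.degrees(np.arctan(k[0])),np.polyval(k,.047)),r.std())
st()
E
```

```text
soap fronts yaw -0.60 x@.047 0.6153 [  2.1   3.8   3.7  -0.2   0.5   2.3   2.2  -1.7  -0.2  -0.3  -1.4  -2.
  -3.   -3.1  -2.9  -4.8  -4.4  -4.4  -8.8  -7.2  14.3  -9.5  -9.5  13.7
  13.3  13.1  13.  -10.  -10.   12.  -10.6]
stop front yaw 4.37 x@.047 0.6377 0.004063150501184715
soap fronts yaw 3.94 x@.047 0.6111 [ 1.1 -0.3 -1.6 -0.5 -1.  -0.6  1.7  1.9 -0.1  0.3  0.7 -1.2 -0.   0.2
  0.  -0.6  0.6  1.  -1.1 -1.2 19.7 -0.2  0.2  0.8 -1.8 22.8 20.4 20.8
  2.6 22.1 -1.2]
stop front yaw 4.23 x@.047 0.6371 0.00441148025451876
t10.50 pos [0.5349 0.045  0.0653] yang 3.97 tilt -0.37 -0.19 F [-1.53  0.85 -1.89] M [-0.03 -0.09  0.02] w0.0238
```

arm_command(plan="0 0.3 -0.05 0 0 -0.1; 0 0.3 0 0.1 0.1 -0.1; 0 0.3 0 0.1 0.1 -0.1; 0 0.3 0 0 0 0; 0 0.2 0 0 0 0; 0 0.1 0 0 0 0")

```text
time: 11.1
position: [0.5491, 0.0458, 0.0654]
eef_rot: [0.68, 0.733, -0.005, -0.005]
wrist_force: [-5.2, -1.0, 0.2]
width: 0.275
```

```bash
python3 - <<'E'
from m import *
st()
E
```

```text
t11.10 pos [0.5491 0.0458 0.0654] yang 4.27 tilt -0.84 -0.06 F [-5.18 -0.96  0.22] M [-0.12  0.9  -0.03] w0.0240
```

arm_command(plan="0 0.05 0 -0.4 0 0; 0 0.05 0 -0.3 0 0; 0 0.05 0 -0.2 0 0")

```text
time: 11.4
position: [0.5507, 0.046, 0.0652]
eef_rot: [0.68, 0.733, 0.001, 0.001]
wrist_force: [-3.1, 0.4, -1.5]
width: 0.273
```

```bash
python3 - <<'E'
from m import *
st()
E
```

```text
t11.40 pos [0.5507 0.046  0.0652] yang 4.28 tilt 0.10 0.01 F [-3.14  0.36 -1.51] M [-0.07  0.74 -0.02] w0.0238
```

arm_command(plan="0 0.1 0 -0.1 0 0; 0 0.1 0 -0.1 0 0; 0 0.1 0 -0.1 0 0")

```text
time: 11.7
position: [0.5539, 0.0462, 0.0652]
eef_rot: [0.68, 0.733, 0.003, 0.003]
wrist_force: [-3.0, -0.7, -1.5]
width: 0.275
```

```bash
python3 - <<'E'
from m import *
st()
E
```

```text
t11.70 pos [0.5539 0.0462 0.0652] yang 4.29 tilt 0.48 0.04 F [-3.   -0.72 -1.46] M [-0.08  0.54  0.  ] w0.0239
```

arm_command(plan="0 0.1 0 0 0 0; 0 0.1 0 0 0 0")

```text
time: 11.9
position: [0.5561, 0.0463, 0.0652]
eef_rot: [0.68, 0.733, 0.003, 0.003]
wrist_force: [-2.4, -0.0, -1.8]
width: 0.273
```

```bash
python3 - <<'E'
from m import *
st()
E
```

```text
t11.90 pos [0.5561 0.0463 0.0652] yang 4.28 tilt 0.49 0.04 F [-2.35 -0.   -1.76] M [-0.09  0.62 -0.06] w0.0237
```

arm_command(plan="0 0.1 0 0 0 0; 0 0.1 0 0 0 0")

```text
time: 12.1
position: [0.5575, 0.0465, 0.0651]
eef_rot: [0.68, 0.733, 0.002, 0.002]
wrist_force: [-7.7, -0.5, 2.9]
width: 0.272
```

```bash
python3 - <<'E'
from m import *
st()
E
```

```text
t12.10 pos [0.5575 0.0465 0.0651] yang 4.27 tilt 0.37 0.04 F [-7.7  -0.47  2.94] M [-0.1   1.49 -0.08] w0.0237
```

```bash
python3 - <<'E'
from m import *
grab_frame("top");st();grab_frame("top");st()
E
```

```text
t12.15 pos [0.5575 0.0466 0.0651] yang 4.27 tilt 0.37 0.04 F [-4.95 -0.25  1.15] M [-0.1   1.17 -0.17] w0.0240
t12.20 pos [0.5575 0.0466 0.0651] yang 4.28 tilt 0.38 0.03 F [-4.92 -0.86  0.73] M [-0.14  1.17 -0.13] w0.0239
```

arm_command(plan="0 0.1 0 0 0 0.1; 0 0.1 0 0 0 0")

```text
time: 12.4
position: [0.5577, 0.0466, 0.0649]
eef_rot: [0.681, 0.732, 0.001, 0.001]
wrist_force: [-5.3, 0.1, 2.0]
width: 0.274
```

```bash
python3 - <<'E'
from m import *
st();grab_frame("scene");st();grab_frame("scene");st()
E
```

```text
t12.40 pos [0.5577 0.0466 0.0649] yang 4.17 tilt 0.11 -0.02 F [-5.28  0.1   2.04] M [-0.09  1.3   0.01] w0.0238
t12.45 pos [0.5577 0.0466 0.0649] yang 4.17 tilt 0.10 -0.02 F [-6.37 -1.37  2.38] M [-0.15  1.31 -0.07] w0.0240
t12.50 pos [0.5577 0.0466 0.0649] yang 4.18 tilt 0.11 -0.02 F [-5.26  0.23  1.45] M [-0.15  1.3   0.  ] w0.0239
```

arm_command(plan="0 0.15 -0.03 -0.1 0 0; 0 0.17 -0.03 -0.1 0 0; 0 0.18 -0.03 -0.1 0 0")

```text
time: 12.8
position: [0.5581, 0.0467, 0.0649]
eef_rot: [0.681, 0.732, -0.002, -0.001]
wrist_force: [-7.7, -0.6, 2.2]
width: 0.269
```

```bash
python3 - <<'E'
from m import *
st();grab_frame("scene");st();f=grab_frame("scene");st()
i=f["image"][150:260,270:420]
cv2.imwrite(f"pics/a4.png",cv2.resize(i[:,:,::-1],None,fx=5,fy=5))
E
```

```text
t12.80 pos [0.5581 0.0467 0.0649] yang 4.18 tilt -0.23 -0.12 F [-7.66 -0.59  2.17] M [-0.14  1.79 -0.04] w0.0234
t12.85 pos [0.5581 0.0466 0.0649] yang 4.18 tilt -0.24 -0.12 F [-7.08 -0.99  3.36] M [-0.16  1.8  -0.06] w0.0238
t12.90 pos [0.5581 0.0466 0.0649] yang 4.18 tilt -0.24 -0.12 F [-6.92 -1.41  2.04] M [-0.13  1.74 -0.03] w0.0238
```

View pics/a4.png

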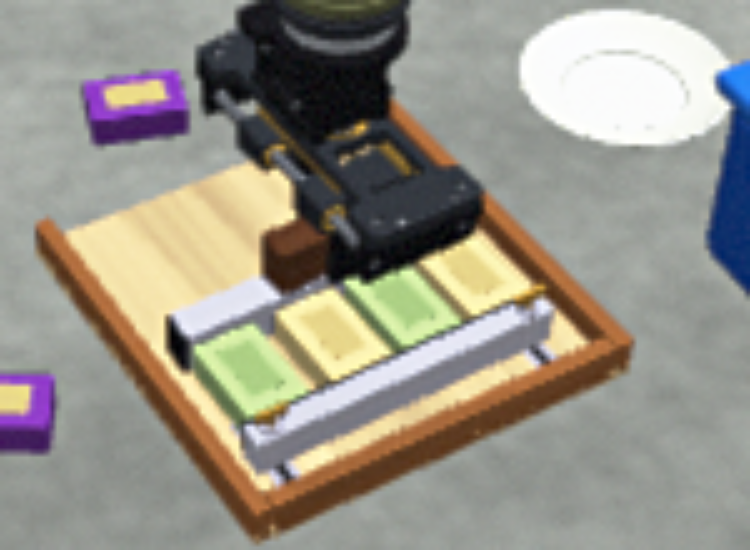

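arm_command(plan="0 0.22 -0.04 -0.25 0 0; 0 0.24 -0.04 -0.25 0 0; 0 0.25 -0.04 -0.25 0 0")

```text
time: 13.2
position: [0.5583, 0.0467, 0.0648]
eef_rot: [0.681, 0.732, -0.004, -0.001]
wrist_force: [-9.6, -1.2, 4.1]
width: 0.272
```

```bash
python3 - <<'E'
from m import *
st();grab_frame("scene");st();f=grab_frame("scene");st()
E
```

```text
t13.20 pos [0.5583 0.0467 0.0648] yang 4.18 tilt -0.41 -0.24 F [-9.62 -1.18  4.11] M [-0.18  2.1  -0.05] w0.0237
t13.25 pos [0.5584 0.0467 0.0648] yang 4.17 tilt -0.41 -0.24 F [-9.32 -0.58  3.72] M [-0.16  2.12 -0.05] w0.0234
t13.30 pos [0.5583 0.0467 0.0648] yang 4.18 tilt -0.41 -0.24 F [-9.18  0.26  3.3 ] M [-0.16  2.11 -0.04] w0.0236
```

arm_command(plan="0 0.27 -0.1 -0.4 0 0; 0 0.27 -0.1 -0.4 0 0")

```text
time: 13.5
position: [0.5587, 0.0467, 0.0648]
eef_rot: [0.681, 0.732, -0.003, -0.0]
wrist_force: [-8.9, -0.4, 0.9]
width: 0.277
```

```bash
python3 - <<'E'
from m import *
st();grab_frame("scene");st();f=grab_frame("scene");st()
E
```

```text
t13.50 pos [0.5587 0.0467 0.0648] yang 4.17 tilt -0.27 -0.27 F [-8.89 -0.39  0.88] M [-0.14  1.97 -0.1 ] w0.0241
t13.55 pos [0.5587 0.0467 0.0648] yang 4.18 tilt -0.27 -0.27 F [-8.37  0.17  0.7 ] M [-0.16  1.9   0.02] w0.0240
t13.60 pos [0.5587 0.0468 0.0648] yang 4.18 tilt -0.27 -0.27 F [-8.14 -1.23  0.25] M [-0.08  1.89 -0.09] w0.0234
```

arm_command(plan="0 0.32 -0.1 -0.4 0 0; 0 0.34 -0.1 -0.4 0 0")

```text
time: 13.8
position: [0.5587, 0.0468, 0.0648]
eef_rot: [0.681, 0.732, -0.004, -0.0]
wrist_force: [-11.4, -1.4, 3.2]
width: 0.27
```

```bash
python3 - <<'E'
from m import *
st()
for _ in range(5): grab_frame("scene");st()
E
```

```text
t13.80 pos [0.5587 0.0468 0.0648] yang 4.17 tilt -0.34 -0.34 F [-11.4   -1.4    3.22] M [-0.16  2.51 -0.07] w0.0235
t13.85 pos [0.5588 0.0467 0.0648] yang 4.17 tilt -0.34 -0.35 F [-9.76 -0.39  3.  ] M [-0.15  2.41 -0.05] w0.0237
t13.90 pos [0.5587 0.0467 0.0648] yang 4.17 tilt -0.34 -0.34 F [-10.06  -1.92   3.55] M [-0.22  2.43 -0.06] w0.0238
t13.95 pos [0.5588 0.0468 0.0648] yang 4.17 tilt -0.33 -0.34 F [-10.08  -0.98   3.26] M [-0.18  2.41 -0.06] w0.0235
t14.00 pos [0.5587 0.0468 0.0648] yang 4.17 tilt -0.34 -0.34 F [-10.84  -0.73   2.5 ] M [-0.17  2.38 -0.09] w0.0234
t14.05 pos [0.5588 0.0468 0.0648] yang 4.17 tilt -0.33 -0.34 F [-10.91  -1.52   2.47] M [-0.15  2.35 -0.13] w0.0239
```

```bash
python3 - <<'E'
from m import *
F=[]
for _ in range(36): f=grab_frame("scene"); F.append(bot.read_state()["wrist_force"])
F=np.array(F); print(F.mean(0),F.min(0),F.max(0)); st()
img=f["image"].astype(int);C=cloud(f);X,Y,Z=C[...,0],C[...,1],C[...,2]
soap=(Z>.027)&(Z<.038)&(X>.56)&(X<.64)&(Y>-.07)&(Y<.16)&(img[...,0]-img[...,2]>25)
P=C[soap]
print([(round(y,3),round(float(np.percentile(P[abs(P[:,1]-y)<.004][:,0],97)),4)) for y in np.arange(-.05,.14,.01) if (abs(P[:,1]-y)<.004).sum()>4])
cv2.imwrite("pics/a5.png",cv2.resize(f["image"][170:250,280:410,::-1],None,fx=6,fy=6))
E
```

```text
[-10.35331595  -1.09231641   2.97158075] [-11.17893477  -2.22235034   1.94229229] [-9.60883718 -0.01484908  4.45221019]
t15.85 pos [0.5588 0.0468 0.0648] yang 4.17 tilt -0.33 -0.34 F [-10.07  -1.22   2.81] M [-0.14  2.4  -0.  ] w0.0239
[(np.float64(-0.05), 0.6365), (np.float64(-0.04), 0.6369), (np.float64(-0.03), 0.6353), (np.float64(-0.02), 0.6363), (np.float64(-0.01), 0.638), (np.float64(0.01), 0.6348), (np.float64(0.02), 0.6339), (np.float64(0.03), 0.6333), (np.float64(0.04), 0.632), (np.float64(0.05), 0.6238), (np.float64(0.06), 0.6305), (np.float64(0.07), 0.6313), (np.float64(0.08), 0.6291), (np.float64(0.09), 0.6285), (np.float64(0.1), 0.6271), (np.float64(0.11), 0.6297), (np.float64(0.12), 0.6303), (np.float64(0.13), 0.6258)]
```

View pics/a5.png

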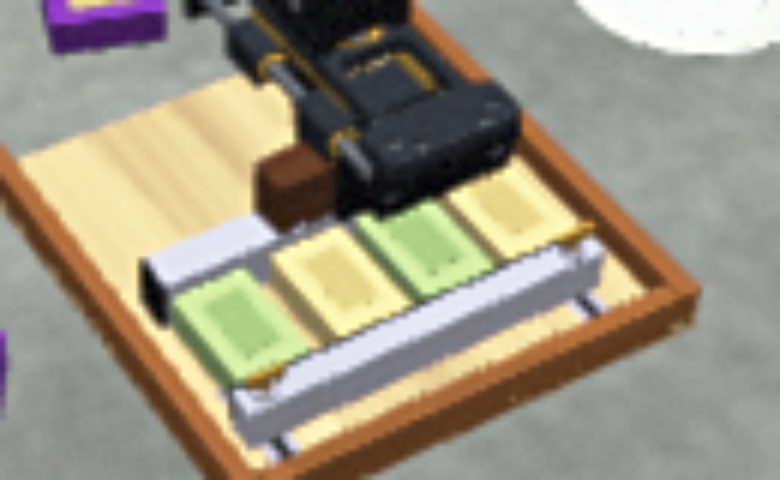

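arm_command(plan="0 0 -0.02 0 0 0; 0 -0.03 0 0 0 0; 0 -0.05 0 0 0 0; 0 -0.1 0 0 0 0; 0 -0.15 0 0 0 0; 0 -0.3 0 0 0 0; 0 -0.5 0 0 0 0; 0 -0.8 0 0 0 0")

```text
time: 16.65
position: [0.5433, 0.0459, 0.0662]
eef_rot: [0.681, 0.732, 0.0, 0.003]
wrist_force: [-0.2, -0.7, -2.6]
width: 0.274
```

```bash
python3 - <<'E'
from m import *
st()
f=grab_frame("scene"); C=cloud(f);X,Y,Z=C[...,0],C[...,1],C[...,2]
img=f["image"].astype(int)
soap=(Z>.027)&(Z<.038)&(X>.56)&(X<.64)&(Y>-.07)&(Y<.16)&(img[...,0]-img[...,2]>25)
P=C[soap]
print([(round(float(y),3),round(float(np.percentile(P[abs(P[:,1]-y)<.004][:,0],97)),4)) for y in np.arange(-.05,.14,.01) if (abs(P[:,1]-y)<.004).sum()>4])
cv2.imwrite("pics/a6.png",cv2.resize(f["image"][170:250,280:410,::-1],None,fx=6,fy=6))
E
```

```text
t16.65 pos [0.5433 0.0459 0.0662] yang 4.18 tilt 0.23 -0.20 F [-0.15 -0.7  -2.64] M [ 0.05 -0.09  0.01] w0.0238
[(-0.05, 0.6349), (-0.04, 0.6359), (-0.03, 0.6345), (-0.02, 0.634), (-0.01, 0.6349), (0.01, 0.6347), (0.02, 0.6339), (0.03, 0.6318), (0.04, 0.6313), (0.05, 0.6305), (0.06, 0.6315), (0.07, 0.6327), (0.08, 0.6271), (0.09, 0.629), (0.1, 0.6223), (0.11, 0.626), (0.12, 0.6265), (0.13, 0.6255)]
```

View pics/a6.png

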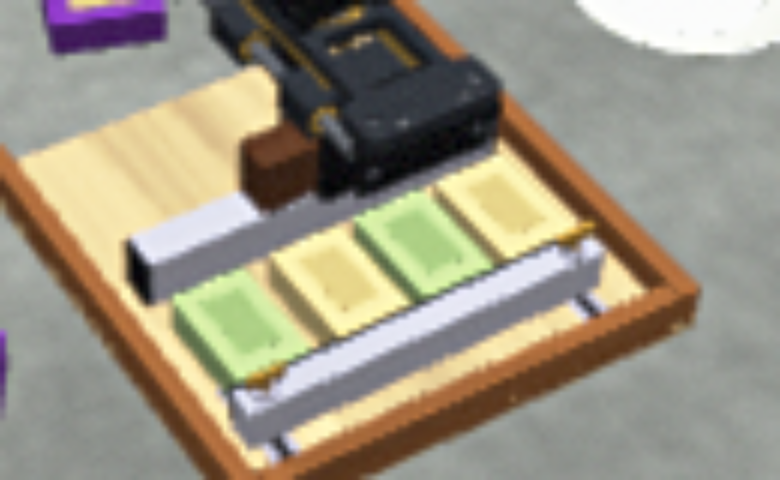

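The row stays snug against the stop with the edge backed off. Next I retreat, lift and carry the straightedge back to its old spot.

arm_command(plan="0 -1.5 0 0 0 0; 0 -2 0 0 0 0; 0 -2 -0.5 0 0 0; 0 -1 -2 0 0 0; 0 0 -3 0 0 0; 0 0 -2 0 0 0; -2 0 -0.5 0 0 0; -4 0 0 0 0 0")

```text
time: 17.5
position: [0.4746, -0.0138, 0.1488]
eef_rot: [0.676, 0.737, -0.001, 0.003]
wrist_force: [0.7, -1.3, -2.8]
width: 0.271
```

```bash
python3 - <<'E'
from m import *
st();  print(plan(.4527,-.3146,.14,6.1,8))
E
```

```text
t17.50 pos [ 0.4746 -0.0138  0.1488] yang 4.88 tilt 0.14 -0.36 F [ 0.73 -1.35 -2.76] M [-0.06 -0.12  0.  ] w0.0236
-3.72 -0.59 0.13 0.01 0.05 -0.15; -3.72 -0.60 0.13 0.01 0.05 -0.15; -3.72 -0.61 0.13 0.01 0.05 -0.15; -3.72 -0.62 0.12 0.01 0.05 -0.15; -3.72 -0.63 0.12 0.01 0.05 -0.15; -3.71 -0.64 0.12 0.01 0.05 -0.15; -3.71 -0.65 0.12 0.01 0.05 -0.15; -3.71 -0.66 0.11 0.01 0.05 -0.15
```

arm_command(plan="-4 -0.6 0.1 0 0 -0.1; -4 -0.6 0.1 0 0 -0.1; -4 -0.6 0.1 0 0.1 -0.1; -4 -0.6 0.1 0 0.1 -0.1; -3.7 -0.6 0.1 0 0.1 -0.1; -3 -0.6 0.1 0 0.1 -0.1; -2 -0.3 0.1 0 0 -0.1; -0.8 0 0 0 0 0")

```text
time: 18.3
position: [0.4555, -0.2848, 0.1456]
eef_rot: [0.672, 0.74, -0.0, 0.005]
wrist_force: [0.1, 1.0, -2.6]
width: 0.274
```

```bash
python3 - <<'E'
from m import *
st();grab_frame("top");st();  print(plan(.4527,-.3146,.08,6.1,5))
E
```

```text
t18.30 pos [ 0.4555 -0.2848  0.1456] yang 5.50 tilt 0.43 -0.40 F [ 0.06  1.03 -2.57] M [-0.01 -0.05  0.  ] w0.0239
t18.35 pos [ 0.4558 -0.2854  0.1457] yang 5.47 tilt 0.45 -0.43 F [ 1.12 -1.44 -1.86] M [-0.22 -0.11  0.01] w0.0240
-0.56 -0.13 1.32 0.08 0.10 -0.13; -0.57 -0.13 1.32 0.08 0.10 -0.13; -0.57 -0.12 1.32 0.08 0.10 -0.13; -0.57 -0.12 1.32 0.08 0.10 -0.13; -0.57 -0.12 1.31 0.08 0.10 -0.13
```

arm_command(plan="-0.6 -0.1 1.3 0.1 0.1 -0.1; -0.6 -0.1 1.3 0.1 0.1 -0.1; -0.6 -0.1 1.3 0.1 0.1 -0.1; -0.6 -0.1 1.3 0 0.1 -0.1; -0.4 -0.1 0.8 0 0 0; 0 0 0 0 0 0; 0 0 0 0 0 0")

```text
time: 19.05
position: [0.4544, -0.3096, 0.0786]
eef_rot: [0.667, 0.745, 0.001, -0.002]
wrist_force: [-0.3, -0.2, -1.7]
width: 0.277
```

```bash
python3 - <<'E'
from m import *
st();f=grab_frame("scene");st();  print(plan(.4527,-.3146,.06,6.1,3))
C=cloud(f); m=(C[...,2]>.008)&(C[...,2]<.062)&(C[...,0]>.40)&(C[...,0]<.49)&(C[...,1]>-.44)&(C[...,1]<-.2)
img=f["image"].astype(int); al=m&(img[...,2]>110)&(abs(img[...,0]-img[...,2])<40)&(C[...,2]>.012)
P=C[al]
for y in np.arange(-.41,-.21,.02):
    k=P[abs(P[:,1]-y)<.008]
    if len(k)>4: print(round(y,2),"zmax %.4f zmin %.4f xmax %.4f"%tuple([np.percentile(k[:,2],95),np.percentile(k[:,2],3),np.percentile(k[:,0],97)]))
cv2.imwrite("pics/b1.png",cv2.resize(f["image"][150:280,120:290,::-1],None,fx=4,fy=4))
E
```

```text
t19.05 pos [ 0.4544 -0.3096  0.0786] yang 6.33 tilt -0.04 0.25 F [-0.27 -0.23 -1.7 ] M [ 0.06 -0.12  0.02] w0.0241
t19.10 pos [ 0.4544 -0.3096  0.0786] yang 6.33 tilt -0.04 0.24 F [-0.65  0.32 -2.44] M [-0.06 -0.11 -0.08] w0.0235
-0.16 -0.07 0.62 -0.01 -0.08 0.08; -0.16 -0.07 0.62 -0.01 -0.08 0.08; -0.16 -0.07 0.62 -0.01 -0.08 0.08
-0.41 zmax 0.0561 zmin 0.0270 xmax 0.4772
-0.39 zmax 0.0558 zmin 0.0252 xmax 0.4759
-0.37 zmax 0.0568 zmin 0.0263 xmax 0.4742
-0.35 zmax 0.0564 zmin 0.0252 xmax 0.4723
-0.33 zmax 0.0540 zmin 0.0261 xmax 0.4706
-0.31 zmax 0.0453 zmin 0.0272 xmax 0.4692
-0.29 zmax 0.0448 zmin 0.0246 xmax 0.4650
-0.27 zmax 0.0490 zmin 0.0241 xmax 0.4634
-0.25 zmax 0.0553 zmin 0.0253 xmax 0.4605
-0.23 zmax 0.0575 zmin 0.0275 xmax 0.4588
```

View pics/b1.png

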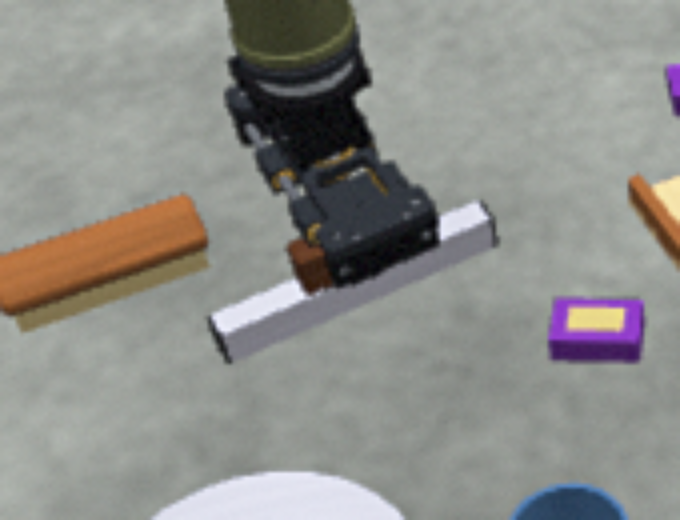

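arm_command(plan="0 0 0.6 0 0 0; 0 0 0.6 0 0 0; 0 0 0.5 0 0 0; 0 0 0.3 0 0 0; 0 0 0.1 0 0 0")

```text
time: 19.6
position: [0.4557, -0.3095, 0.0577]
eef_rot: [0.667, 0.745, 0.001, 0.0]
wrist_force: [-0.0, 0.5, -1.9]
width: 0.274
```

```bash
python3 - <<'E'
from m import *
st();f=grab_frame("scene");st()
E
```

```text
t19.60 pos [ 0.4557 -0.3095  0.0577] yang 6.38 tilt 0.11 0.12 F [-0.04  0.55 -1.86] M [-0.   -0.09 -0.04] w0.0238
t19.65 pos [ 0.4555 -0.3095  0.0576] yang 6.38 tilt 0.10 0.12 F [-0.   -0.14 -2.59] M [-0.02 -0.07 -0.  ] w0.0234
```

arm_command(plan="0 0 0.15 0 0 0; 0 0 0.15 0 0 0; 0 0 0.1 0 0 0")

```text
time: 19.95
position: [0.4559, -0.3097, 0.0539]
eef_rot: [0.667, 0.745, 0.001, 0.0]
wrist_force: [-2.3, 2.0, 5.7]
width: 0.271
```

```bash
python3 - <<'E'
from m import *
st();f=grab_frame("scene");st()
E
```

```text
t19.95 pos [ 0.4559 -0.3097  0.0539] yang 6.38 tilt 0.13 0.10 F [-2.31  2.03  5.74] M [0.35 0.45 0.01] w0.0236
t20.00 pos [ 0.456  -0.3097  0.054 ] yang 6.38 tilt 0.13 0.09 F [-0.72  1.28 -0.38] M [ 0.03 -0.01  0.01] w0.0235
```

arm_command(plan="0 0 0.03 0 0 0; 0 0 0 0 0 0")

```text
time: 20.2
position: [0.456, -0.3097, 0.0541]
eef_rot: [0.667, 0.745, 0.001, 0.0]
wrist_force: [-0.5, 0.4, -1.7]
width: 0.27
```

arm_command(plan="0 0 0 0 0 0; 0 0 0 0 0 0; 0 0 0 0 0 0; 0 0 0 0 0 0", grip=5.5)

```text
time: 20.6
position: [0.4572, -0.3106, 0.0551]
eef_rot: [0.667, 0.745, 0.001, 0.002]
wrist_force: [-0.2, -0.3, 0.1]
width: 0.551
```

```bash
python3 - <<'E'
from m import *
st();print(plan(.4559,-.3097,.12,6.4,4))
E
```

```text
t20.60 pos [ 0.4572 -0.3106  0.0551] yang 6.37 tilt 0.28 -0.03 F [-0.17 -0.31  0.1 ] M [-0.01 -0.12 -0.01] w0.0479
0.02 -0.02 -1.62 0.07 0.02 -0.01; 0.02 -0.02 -1.62 0.07 0.02 -0.01; 0.02 -0.03 -1.62 0.07 0.02 -0.01; 0.03 -0.03 -1.62 0.07 0.02 -0.01
```

arm_command(plan="0 0 -0.6 0 0 0; 0 0 -1.2 0 0 0; 0 0 -2 0 0 0; 0 0 -3 0 0 0; 0 0 -4 0 0 0; -1 -0.5 -4 0 0 0; -4 -2 -1 0 0 0; -4 -2 0 0 0 0")

```text
time: 21.4
position: [0.4267, -0.3997, 0.2269]
eef_rot: [0.661, 0.751, 0.003, 0.005]
wrist_force: [-0.1, -0.3, -0.4]
width: 0.632
```

arm_command(plan="-3 -1 0 0 0 0; -2 -0.5 0 0 0 0; -1 0 0 0 0 0; 0 0 0 0 0 0; 0 0 0 0 0 0")

```text
time: 21.9
position: [0.4159, -0.4697, 0.2337]
eef_rot: [0.664, 0.748, 0.001, 0.009]
wrist_force: [0.5, -1.3, 0.6]
width: 0.63
```

```bash
python3 - <<'E'
from m import *
import pickle
st()
F0=pickle.load(open("F0.pkl","rb"))
for n in ("scene","top"):
    f=grab_frame(n); C=cloud(f); cv2.imwrite(f"pics/c_{n}.png",f["image"][:,:,::-1])
    print(n,"edge",top_rect(C,f,.024,.075,(.38,.52,-.45,-.2)))
    if n=="top":
        for r in top_rect(C,f,.027,.040,(.53,.634,-.08,.17)): print("bar",r)
        print("stop",top_rect(C,f,.029,.042,(.634,.70,-.08,.17)))
        cv2.imwrite("pics/c_crop.png",cv2.resize(f["image"][150:265,245:475,::-1],None,fx=3.4,fy=3.4))
    d=cv2.absdiff(f["image"],F0[n]["image"]).max(2); cv2.imwrite(f"pics/d_{n}.png",d)
E
```

```text
t21.90 pos [ 0.4159 -0.4697  0.2337] yang 6.80 tilt 0.83 -0.57 F [ 0.47 -1.34  0.58] M [ 0.04 -0.12 -0.02] w0.0548
scene edge [((array([ 456.7, -309.6]), array([ 33. , 209.8]), 6.8), array([ 0.4611, -0.3131,  0.043 ]), 767)]
top edge [((array([ 456. , -310.2]), array([ 23.8, 210.3]), 6.4), array([ 0.4554, -0.3064,  0.0453]), 582)]
bar ((array([600.3, 101.3]), array([71.4, 92.4]), 3.9), array([0.5991, 0.1014, 0.032 ]), 630)
bar ((array([602.4,  26.4]), array([66. , 41.5]), 4.2), array([0.6013, 0.0264, 0.0321]), 293)
bar ((array([603.5, -30.4]), array([58.1, 41.3]), 0.1), array([ 0.603 , -0.0299,  0.0321]), 266)
stop [((array([648.1,  47.9]), array([ 28. , 203.9]), 0.0), array([0.645 , 0.0384, 0.0337]), 423)]
```

View pics/c_crop.png

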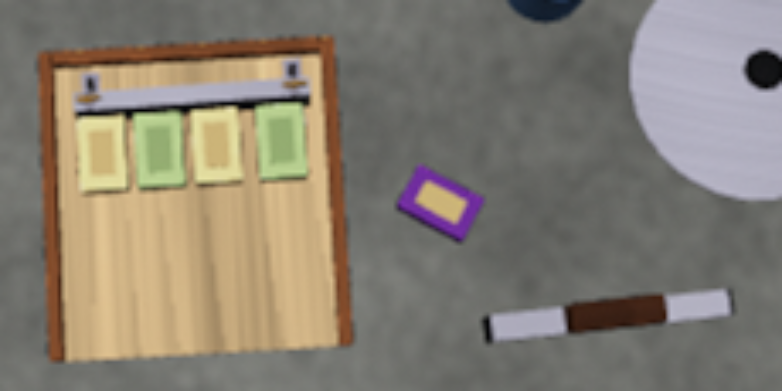

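View pics/c_scene.png

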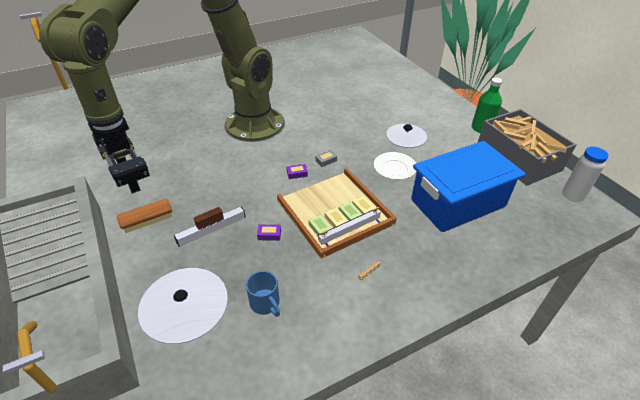

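View pics/d_top.png

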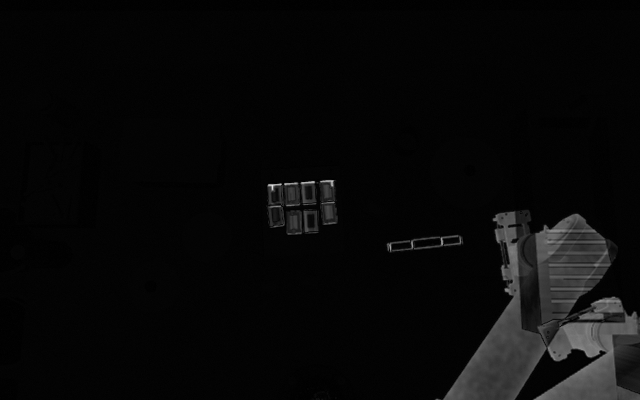

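```bash
python3 - <<'E'
from m import *
f=grab_frame("top"); C=cloud(f); X,Y,Z=C[...,0],C[...,1],C[...,2]; img=f["image"].astype(int)
m=(Z>.026)&(Z<.038)&(X>.53)&(X<.65)&(Y>-.08)&(Y<.17)&(img[...,0]-img[...,2]>20)
n,l,s,_=cv2.connectedComponentsWithStats(m.astype(np.uint8),connectivity=4)
a=np.radians(4.17); e=np.array([np.cos(a),np.sin(a)])
for i in range(1,n):
    if s[i,4]>60:
        P=C[l==i]; q=(P[:,:2]-[.556,.045])@e
        print(s[i,4],rect(P),"along min/max",np.percentile(q,[1,99]).round(4))
rows=[]
P=C[m]; q=(P[:,:2]-[.556,.045])@e; w=(P[:,:2]-[.556,.045])@[-e[1],e[0]]
for y in np.arange(-.098,.1,.006):
    k=abs(w-y)<.003
    if k.sum()>8: rows.append((round(float(y)*1000),round(float(q[k].min())*1000,1),round(float(q[k].max())*1000,1)))
print(rows); st()
E
```

```text
305 (array([608.3, -30.4]), array([66.9, 41.3]), 0.1) along min/max [0.0136 0.0795]
314 (array([603.7,  26.4]), array([68.5, 41.8]), 3.9) along min/max [0.0131 0.0795]
319 (array([599.2, 127. ]), array([73.1, 44.7]), 1.2) along min/max [0.0131 0.0808]
300 (array([599.1,  75.6]), array([66.3, 41.6]), 0.5) along min/max [0.0132 0.0784]
[(-98, 14.2, 78.0), (-92, 12.3, 77.7), (-86, 13.6, 79.5), (-80, 13.2, 80.1), (-74, 13.6, 80.1), (-68, 14.3, 80.4), (-62, 14.2, 77.5), (-44, 13.1, 79.3), (-38, 13.1, 79.6), (-32, 13.5, 79.1), (-26, 14.2, 80.5), (-20, 14.1, 78.1), (-14, 12.0, 78.5), (-8, 12.8, 78.9), (-2, 18.5, 79.5), (10, 13.4, 76.5), (16, 14.6, 77.5), (22, 15.0, 77.2), (28, 12.9, 78.3), (34, 12.5, 78.4), (40, 13.1, 78.8), (46, 13.5, 79.7), (58, 14.5, 80.8), (64, 14.3, 78.0), (70, 12.3, 78.4), (76, 12.3, 79.3), (82, 13.2, 79.5), (88, 13.2, 96.3), (94, 14.0, 97.0)]
t22.05 pos [ 0.4161 -0.4691  0.2336] yang 6.87 tilt 0.82 -0.58 F [0.3  0.63 0.4 ] M [-0.02 -0.09  0.01] w0.0551
```

```bash
python3 -c "
from station import job
print(job.close_job())"
```

```text
the job is handed in; nothing more can be done
None
```

I took the straightedge by its wooden grip and pushed the four soap bars as one row against the rubber-faced stop. I held them there for about 2 s, then stood the straightedge back on the ledge within about 6 mm of its old spot, let go and moved clear. The job was handed in at about 22 s of the 69 s allowed.

- **Push force:** the mean during the hold was 10.4 N, and the readings in it ran from 9.6 to 11.2 N along the push. The highest reading I saw during the whole push was 11.4 N.
- **Row:** in the last top picture the rear faces of all four bars line up to within about 1 mm along the stop's direction, and the stop hides any gap in front. The fitted tilts of the single bars scatter between 0 and 4°, which is the coarseness of those fits. I judged squareness by the straight rear line instead.
- **Fingers:** they stayed on the grip block, above the soap, throughout.
- **Straightedge:** it stands upright at (0.456, -0.310), clear of the tray.
- **Everything else:** comparing the first and last top pictures shows that only the soap, the straightedge and the arm moved.
- **Side effect:** while pressing, the arm also carried about 5 N of downward load, probably from friction against the soap. I relieved it before backing off, and saw no sign that it shifted the bars.

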